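Open the nut carton's spout and pour the nuts

TASK

The low cardboard carton of nuts stands with its folded spout end close against the dish rack, where the spout cannot swing out. Lift the carton onto the wooden cutting board, set it down flat and let go, then pull its spout fully out and let go; then take the carton up again, tilt it and pour all five nuts into the steel bowl, and finally stand the carton flat on the cutting board again with its spout still out. Leave the cup, ladle, plates and soap bottle where they are.

Things in the scene. Friction and masses are not known exactly. Their poses are not given: they have to be found in the camera images.
- carton: Low plain cardboard carton, 130 long (its x) x 64 wide (its y, the side to grip) x 78 mm high, card 3 mm thick, about 0.2 kg, holding five nuts. Origin: centre of its underside; z up when it stands. The spout is its whole -x end; the other sides are closed. At the start its -x end faces the dish rack about 25 mm away. It starts upright on the counter.
- spout (a joint): Spout angle, rad: 0 folded upright against the carton's -x end, 1.05 fully out (hard stop, 60 degrees from upright, sloping away from the carton). Hinge axis along carton y through x = -63.5, z = 3 mm. Stiff hinge (about 0.045 N m friction, 0.5 N at the tab); stays where left. Flap 64 wide, 75 mm tall above the hinge; cheeks (radius 66 mm, 52 mm apart inside) make it a chute.
- spout_tab (a point): Point in the middle of the spout's pull tab, 95 mm from the hinge line. The tab is 34 wide (carton y), 26 tall, 3 mm thick (its top 8 mm hemmed outward to 8 mm); folded, it sticks up over the carton's closed top from z = 78 to 104 mm, so it can be hooked from behind or pinched across its width. Its z points along the flap away from the hinge, its -x outward.
- board: Wooden cutting board fixed to the counter, 240 (x) x 200 (y) x 18 mm thick. Origin: centre of its underside, at counter level.
- bowl: Stainless steel bowl, loose, 176 mm across the rim, 62 mm high, 0.45 kg. Origin: centre of its underside.
- nut1: One of five round brown nuts in the shell, a 24 mm ball of 10 g, at the start lying inside the carton. Origin: its centre.
- nut2: One of five round brown nuts in the shell, a 24 mm ball of 10 g, at the start lying inside the carton. Origin: its centre.
- nut3: One of five round brown nuts in the shell, a 24 mm ball of 10 g, at the start lying inside the carton. Origin: its centre.
- nut4: One of five round brown nuts in the shell, a 24 mm ball of 10 g, at the start lying inside the carton. Origin: its centre.
- nut5: One of five round brown nuts in the shell, a 24 mm ball of 10 g, at the start lying inside the carton. Origin: its centre.
- rack: Blue plastic dish rack, fixed, 340 (x) x 240 (y) x 120 mm high, with plates standing in it up to 200 mm high. Origin: centre of its underside. The carton stands at its +y side.
- cup: Green plastic cup, 72 mm across, 95 mm high, loose; bystander. Origin: centre of its underside.
- soap: White soap pump bottle, 68 mm across, 178 mm high, loose; bystander. Origin: centre of its underside.
- plate_low: Lower of two stacked white plates, 190 mm across, 20 mm high; bystander. Origin: centre of its underside.
- plate_top: Upper of the two stacked plates, the same size; bystander. Origin: centre of its underside.
- ladle: Steel ladle lying on the counter: bowl 84 mm across, 34 mm high, handle 215 mm long along its +x, up to 51 mm high; bystander. Origin: centre of the underside of its bowl.

How it is judged:
By the outcome, as a careful person would: the job done as asked, in the order asked, and still so for the second after the job is handed in, with the robot touching nothing.
It also fails if it takes over 72 s, if anything falls off the work surface, if the arm or the gripper's body presses on something with over 40 N, if the wrist force passes 120 N, or if a joint passes its speed limit or range.

ROBOT

A 6-joint arm with a two-finger parallel gripper is mounted at the origin on the work surface. World frame = base frame: x ahead of the robot, y to its left, z up, the work surface at z = 0. Lengths are in m, angles in rad, forces in N, time in s.
With the tool pointing down it reaches from about 0.325 to 0.9 m from the base axis. Payload 3.5 kg.
Tool frame: the origin (TCP) lies where the fingers leave the gripper's body, on its centre line; the fingertips stand 73 mm ahead of it and the grasp point (between the pads) lies 54 mm ahead of it; z points along the fingers, y is the line along which they close (so a half turn about z gives the same grasp; the last joint's range is limited). The gripper opens to 85 mm and grips with 20 to 120 N. Pads are 22 mm wide; open, the fingers measure 114 mm over their backs; the gripper's body (76 mm by 85 mm) begins 54 mm behind the grasp point. The pads swing forward as they close: fully open they stand 13 mm farther back than shut.
Start: joints at [-0.103, 0.276, -0.026, 1.268, 0, 1.467], TCP at [0.625, -0, 0.304] pointing down, gripper open.
Joint ranges: [-3.12, 3.12], [-0.85, 1.88], [-1.08, 1.24], [-1.95, 2.15], [-1.57, 1.53], [-3.14, 3.14]. Speed limits (rad/s): [2.57, 2.57, 3.14, 3.14, 3.14, 3.14].

INTERFACE

Orientations are given as a unit quaternion [w, x, y, z].
In Python, from station import env gives the robot as it stands.
- The arm moves only by the tool jog_arm, called after "Emit:" by a JSON object that holds its "fn" and its "kwargs". Schema: {"type":"object","properties":{"increments":{"type":"array","items":{"type":"number"},"minItems":6,"maxItems":72},"finger_gap":{"type":"number"},"force":{"type":"number"},"only":{"type":"string"},"quiet":{"type":"boolean"},"lines":{"type":"string"}},"required":["increments"],"additionalProperties":false}. increments is one flat list of numbers that holds 1 to 12 rows one after another, with no inner brackets; each row has 6 numbers: dx, dy, dz in shares of the most that a row can go, 1 being 62.5 mm, then a rotation vector rx, ry, rz in parts of the range, where 1.0 means 4 rad; each row shifts and turns the commanded pose from where the row before left it, along the tool's axes as they then stand; what a row does not reach is not made up. A row lasts 1/8 s, in which the tool goes at most 0.0625 m and 0.188 rad, less where a joint would pass 70% of its speed; a pose out of reach is approached as far as the arm can. finger_gap is the finger opening in m, set as the call begins (left out keeps the last). The fingers move at their own pace and stop on an object; force is the grip in N (left out, the last holds). Time passes only in rows, so rows that do not move let the fingers close. The tool returns the time, the measured TCP pose, the force, the opening and the grip force at its end. only (a regular expression) keeps the lines of the reply that match it, lines (a string "A,B") keeps lines A to B, and quiet returns only ok. Input that does not fit is refused with a message, and nothing moves.
- env.sense(): the state, without advancing time (a new reading comes with each control period).
- env.capture(name): name is "scene" or "side" or "wrist"; returns the picture (400x640x3 uint8, red, green, blue); there is no depth.
- env.camera_info(name): a dict with "K" (3x3 intrinsics, pixels), "R" (3x3) and "t" (3): a world point X has camera coordinates R X + t. Camera axes: x right, y down, z forward; pixel columns grow to the right and rows downward; lengths in m; the calibration is good to about 2 mm. A picture is of the moment at which its call begins: read the wrist's pose just before it. camera_info takes no time and is no camera call; for the wrist camera it gives the pose at the moment of the call.
- env.job_done(): hands the job in; it is judged then, once.
The state is a dict: "clock": time; "joint_positions": joint angles; "qd": joint speeds; "joint_efforts": joint torques, N m; "tcp_pos": TCP position; "tool_rot": TCP orientation; "contact_force": force on the tool from outside, world axes, zero at the start; "torque": the same for the moment, N m; "finger_gap": finger opening in m; "gripper_force": force on a finger pad.
Only numpy, scipy, OpenCV 4.12 (cv2) and the standard library are available. Lean on these libraries where they do the work, as an engineer would, in place of code of your own. Each camera call takes 0.05 s, during which the arm holds its last target. There are 200 camera calls.

## Working session

There is one attempt and no reset: what is moved stays moved. The work goes in short steps, Python scripts to look and compute and a tool call to move; the robot and the scene stay as the last step left them, time stands still between calls to the robot, and variables do not carry over. Pictures are saved under pics/ and viewed, at most 10 in all, crops included, and the job is handed in when it is done.

```bash
mkdir -p pics; ls; python3 - <<'E'
from station import env
import cv2,numpy as np
s=env.sense();print(s['clock'],s['tcp_pos'],s['tool_rot'])
a=env.capture("scene");b=env.capture("side")
cv2.imwrite('pics/scene0.png',a[:,:,::-1]);cv2.imwrite('pics/side0.png',b[:,:,::-1])
for n in("scene","side"):
    c=env.camera_info(n);R=np.array(c['R']);print(n,np.round(-R.T@c['t'],3),np.round(R,2).tolist(),np.array(c['K']).tolist())
E
```

```text
pics
0.0 [6.24383787e-01 4.26715171e-05 3.02738147e-01] [-0.0008785   0.70711808  0.70709458 -0.0007118 ]
scene [ 1.209 -0.857  0.976] [[0.79, 0.62, -0.0], [0.41, -0.53, -0.74], [-0.46, 0.58, -0.67]] [[426.53546270927893, 0.0, 317.598126404747], [0.0, 426.53546270927893, 202.55660556442564], [0.0, 0.0, 1.0]]
side [0.236 0.774 0.823] [[-0.92, -0.38, -0.01], [-0.23, 0.58, -0.78], [0.3, -0.72, -0.62]] [[393.3909715117452, 0.0, 316.8985562652477], [0.0, 393.3909715117452, 200.86647685088957], [0.0, 0.0, 1.0]]
```

View pics/scene0.png

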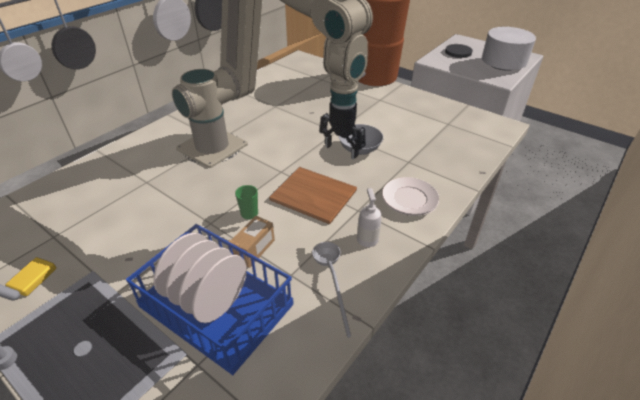

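View pics/side0.png

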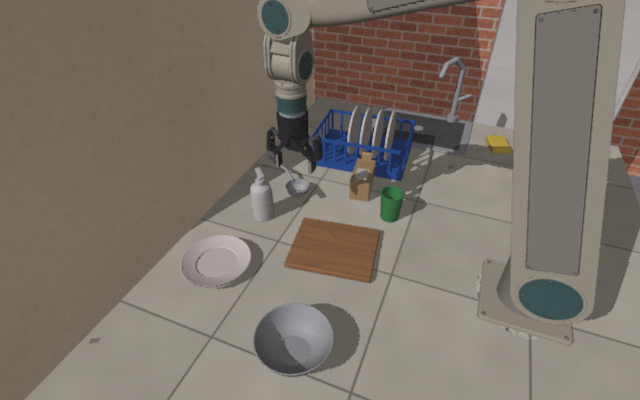

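Scene view: the carton is at about (255,240) beside the rack, the board at (313,195) and the bowl at (365,138), partly behind the gripper. Side view: the carton is at (363,180), the board at (335,248) and the bowl at (294,342). Next I'll enlarge the carton and mask the board and bowl.

```bash
cat > h.py <<'E'
from station import env
import numpy as np,cv2
def ray(n,uv,z):
    c=env.camera_info(n);R=np.array(c['R']);o=-R.T@np.array(c['t'])
    uv=np.atleast_2d(np.array(uv,float));d=np.c_[uv,np.ones(len(uv))]@np.linalg.inv(c['K']).T@R
    return o+d*((z-o[2])/d[:,2])[:,None]
def proj(n,X):
    c=env.camera_info(n);p=(np.atleast_2d(X)@np.array(c['R']).T+c['t'])@np.array(c['K']).T
    return p[:,:2]/p[:,2:]
E
python3 - <<'E'
from h import *
a=cv2.imread('pics/scene0.png');b=cv2.imread('pics/side0.png')
crop=np.hstack([cv2.resize(a[205:275,220:290],(400,400),interpolation=2)[:,:],cv2.resize(b[145:215,330:400],(400,400),interpolation=2)])
cv2.imwrite('pics/crop.png',crop)
for n,im,roi in(("scene",a,(260,160,370,225)),("side",b,(280,210,390,285))):
    x0,y0,x1,y1=roi;h=cv2.cvtColor(im[y0:y1,x0:x1],cv2.COLOR_BGR2HSV)
    m=((h[...,0]<18)&(h[...,1]>110)).astype('u1')*255
    m=cv2.morphologyEx(m,cv2.MORPH_OPEN,np.ones((3,3)))
    c=max(cv2.findContours(m,0,2)[0],key=cv2.contourArea)
    w=ray(n,c[:,0]+[x0,y0],0.018)[:,:2].astype('f4')
    print(n,len(w),cv2.minAreaRect(w),np.round(cv2.boxPoints(cv2.minAreaRect(w)),3).tolist())
# bowl rim side: gray bluish darker than counter
x0,y0,x1,y1=240,295,350,390
h=cv2.cvtColor(b[y0:y1,x0:x1],cv2.COLOR_BGR2HSV)
bb=b[y0:y1,x0:x1].astype(int)
m=((bb[...,0]-bb[...,2])>-4).astype('u1')*255
m=cv2.morphologyEx(m,cv2.MORPH_OPEN,np.ones((3,3)))
c=max(cv2.findContours(m,0,2)[0],key=cv2.contourArea)
w=ray("side",c[:,0]+[x0,y0],0.062)[:,:2].astype('f4')
print('bowl',cv2.boundingRect(c),cv2.minEnclosingCircle(w),w.min(0),w.max(0))
E
```

```text
scene 93 ((0.5108067393302917, 0.010071970522403717), (0.23557183146476746, 0.19967544078826904), 7.937448501586914) [[0.3799999952316284, 0.09300000220537186], [0.40799999237060547, -0.10499999672174454], [0.640999972820282, -0.0729999989271164], [0.6140000224113464, 0.125]]
side 112 ((0.5032458305358887, 0.023215845227241516), (0.23529557883739471, 0.20498284697532654), 8.009031295776367) [[0.3720000088214874, 0.1080000028014183], [0.4009999930858612, -0.0949999988079071], [0.6340000033378601, -0.06199999898672104], [0.6050000190734863, 0.14100000262260437]]
bowl (13, 8, 81, 74) ((0.47443675994873047, 0.35020655393600464), 0.08862656354904175) [0.38857412 0.2619373 ] [0.5618021  0.43706647]
```

View pics/crop.png

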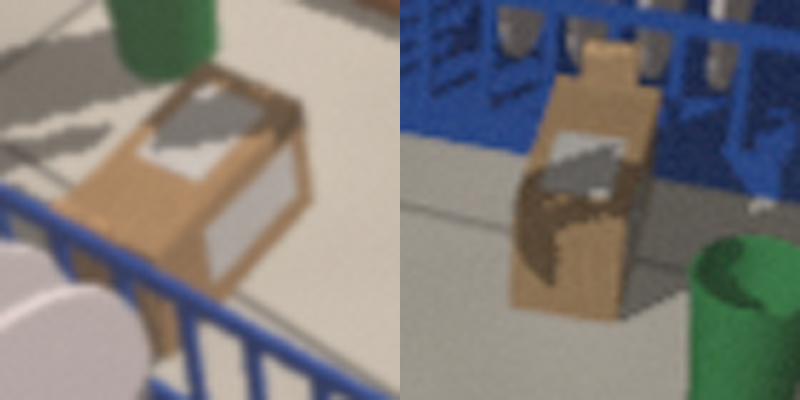

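The crop shows the carton clearly. In the scene half, the top-face corners are (55,205), (205,65), (300,100) and (165,260). In the side half, the far top edge runs (555,75)–(662,90) and the near bottom edge (512,305)–(617,320), with the cup close by at lower right.

```bash
python3 - <<'E'
from h import *
k=70/400
sc=np.array([[55,205],[205,65],[300,100],[165,260]])*k+[220,205]
print('scene top',np.round(ray("scene",sc,.078),3)[:,:2].tolist())
f=lambda p:(np.array(p)-[400,0])*k+[330,145]
print('side far top',np.round(ray("side",f([[555,75],[662,90]]),.078),3)[:,:2].tolist())
print('side near bot',np.round(ray("side",f([[512,305],[617,320]]),0),3)[:,:2].tolist())
print('side tab top',np.round(ray("side",f([[585,40],[637,42]]),.104),3)[:,:2].tolist())
sb=np.array([[225,298]])*k+[220,205]; print('scene bot corner?',ray("scene",sb,0))
# cup, soap, ladle positions
a=cv2.imread('pics/scene0.png');b=cv2.imread('pics/side0.png')
for n,im in(("scene",a),("side",b)):
    h=cv2.cvtColor(im,cv2.COLOR_BGR2HSV);m=((h[...,0]>40)&(h[...,0]<80)&(h[...,1]>120)).astype('u1')*255
    c=max(cv2.findContours(m,0,2)[0],key=cv2.contourArea);x,y,w,hh=cv2.boundingRect(c);print('cup',n,x,y,w,hh,ray(n,[[x+w/2,y+hh/2]],.0475))
print('soap',ray('side',[[262,200]],.06),ray('scene',[[369,228]],.06))
print('ladle',ray('side',[[298,187]],.02),ray('scene',[[327,253]],.02))
w=env.camera_info('wrist');R=np.array(w['R']);print(-R.T@w['t'])
E
```

```text
scene top [[0.495, -0.356], [0.484, -0.237], [0.542, -0.226], [0.565, -0.349]]
side far top [[0.56, -0.359], [0.494, -0.367]]
side near bot [[0.539, -0.229], [0.478, -0.238]]
side tab top [[0.543, -0.364], [0.514, -0.373]]
scene bot corner? [[ 0.55256059 -0.30421263  0.        ]]Traceback (most recent call last):
  File "<stdin>", line 14, in <module>
ValueError: max() iterable argument is empty
```

Units first: shifts go in shares of 62.5 mm and turns go in shares of 4 rad. So -0.05 m is -0.8, -0.017 m is -0.272, -0.133 rad / 4 = -0.0333.

```bash
python3 - <<'E'
from h import *
print('cup',ray('side',[[391,205]],.05),ray('scene',[[248,202]],.05))
print('soap',ray('side',[[262,200]],.06),ray('scene',[[369,228]],.06))
print('ladle',ray('side',[[298,187]],.02),ray('scene',[[327,253]],.02))
E
```

```text
cup [[ 0.39133172 -0.18382038  0.05      ]] [[ 0.39388719 -0.18490035  0.05      ]]
soap [[ 0.76851298 -0.04655999  0.06      ]] [[ 0.77377741 -0.05264806  0.06      ]]
ladle [[ 0.71624266 -0.19851122  0.02      ]] [[ 0.71304194 -0.18109581  0.02      ]]
```

Emit:
{"fn": "jog_arm", "kwargs": {"increments": [-0.8,-0.272,0.144,0,0,0,-0.8,-0.272,0.144,0,0,0,-0.8,-0.272,0.144,0,0,0,-0.8,-0.272,0.144,0,0,0,-0.8,-0.272,0.144,0,0,0,-0.704,-0.304,0.144,0,0,0,0,0,0,0,0,-0.0333,0,0,0,0,0,0], "finger_gap": 0.085, "force": 50}}

```text
clock: 1.1
tcp_pos: [0.5203, -0.2944, 0.2492]
tool_rot: [-0.001, 0.66, 0.752, 0.0]
contact_force: [0.5, -0.3, -0.9]
finger_gap: 0.085
gripper_force: 0.0
```

```bash
python3 - <<'E'
from h import *
cv2.imwrite('pics/w1.png',env.capture('wrist')[:,:,::-1])
E
```

```text
(no output)
```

View pics/w1.png

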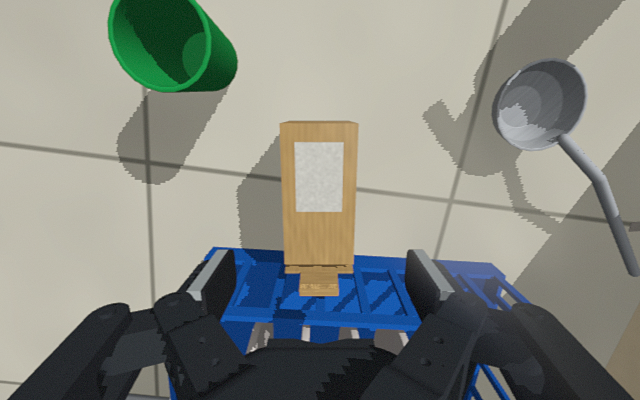

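Wrist view: the carton's top face spans near edge (281,123)–(358,123) and far edge about (285,265)–(353,265), with the tab at (319,283). It is well aligned with the fingers.

```bash
python3 - <<'E'
from h import *
w=ray('wrist',[[281,123],[358,123],[285,266],[353,266]],.078);print(np.round(w,4))
n=w[:2].mean(0);f=w[2:].mean(0);d=n-f
print(n,f,np.degrees(np.arctan2(d[1],d[0])),np.linalg.norm(d),(n+f)/2,np.linalg.norm(w[0]-w[1]))
E
```

```text
[[ 0.4802 -0.2328  0.078 ]
 [ 0.5417 -0.2248  0.078 ]
 [ 0.4957 -0.3611  0.078 ]
 [ 0.5586 -0.3528  0.078 ]]
[ 0.5109618  -0.22879161  0.078     ] [ 0.52712933 -0.3569477   0.078     ] 97.19016562202304 0.12917186621716473 [ 0.51904556 -0.29286966  0.078     ] 0.06201686862550416
```

Scaled: 0.05 m is 0.8, 0.03 m is 0.48.

Emit:
{"fn": "jog_arm", "kwargs": {"increments": [0.016,-0.016,0.8,0,0,0,0,0,0.8,0,0,0,0,0,0.48,0,0,0,0,0,0.32,0,0,0,0,0,0,0,0,0], "finger_gap": 0.085, "force": 50}}

```text
clock: 1.78
tcp_pos: [0.5189, -0.2914, 0.0981]
tool_rot: [-0.002, 0.659, 0.753, -0.0]
contact_force: [-0.8, 0.3, 0.2]
finger_gap: 0.0847
gripper_force: 0.0
```

Emit:
{"fn": "jog_arm", "kwargs": {"increments": [0,0,0,0,0,0,0,0,0,0,0,0,0,0,0,0,0,0,0,0,0,0,0,0,0,0,0,0,0,0,0,0,-0.16,0,0,0,0,0,-0.32,0,0,0], "finger_gap": 0.03, "force": 50}}

```text
clock: 2.65
tcp_pos: [0.5184, -0.2922, 0.1287]
tool_rot: [-0.002, 0.659, 0.752, -0.0]
contact_force: [-0.6, 0.4, -3.1]
finger_gap: 0.0633
gripper_force: 56.1
```

Scaled: 0.05 m is 0.8, 0.045 m is 0.72.

Emit:
{"fn": "jog_arm", "kwargs": {"increments": [0,0,-0.64,0,0,0,0.48,0.048,-0.16,0,0,0,0.72,0.064,0,0,0,0,0.8,0.08,0,0,0,0,0.8,0.08,0,0,0,0,0.8,0.08,0,0,0,0,0.8,0.08,0,0,0,0,0.48,0.048,0,0,0,0,0.192,0,0.32,0,0,0,0,0,0.4,0,0,0,0,0,0,0,0,0]}}

```text
clock: 4.03
tcp_pos: [0.5048, 0.0254, 0.1328]
tool_rot: [-0.003, 0.658, 0.753, -0.002]
contact_force: [-0.8, 0.0, -4.3]
finger_gap: 0.0637
gripper_force: 56.4
```

Scaled: 0.008 m is 0.128, 0.004 m is 0.064.

Emit:
{"fn": "jog_arm", "kwargs": {"increments": [0,0,0.128,0,0,0,0,0,0.064,0,0,0,0,0,0.048,0,0,0,0,0,0.016,0,0,0,0,0,0,0,0,0]}}

```text
clock: 4.65
tcp_pos: [0.5077, 0.0249, 0.1194]
tool_rot: [0.0, 0.659, 0.752, -0.0]
contact_force: [-2.2, -0.5, 1.0]
finger_gap: 0.0634
gripper_force: 56.9
```

Scaled: -0.05 m is -0.8, -0.04 m is -0.64.

Emit:
{"fn": "jog_arm", "kwargs": {"increments": [0,0,0,0,0,0,0,0,0,0,0,0,0,0,0,0,0,0,0,0,0,0,0,0,0,0,-0.32,0,0,0,0,0,-0.64,0,0,0,0,0,-0.8,0,0,0,0,0,-0.8,0,0,0,0,0,0,0,0,0], "finger_gap": 0.085}}

```text
clock: 5.78
tcp_pos: [0.5106, 0.0248, 0.284]
tool_rot: [0.004, 0.659, 0.753, 0.003]
contact_force: [1.5, 0.4, -0.3]
finger_gap: 0.0851
gripper_force: 0.0
```

```bash
python3 - <<'E'
from h import *
cv2.imwrite('pics/w2.png',env.capture('wrist')[:,:,::-1])
E
```

```text
(no output)
```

View pics/w2.png

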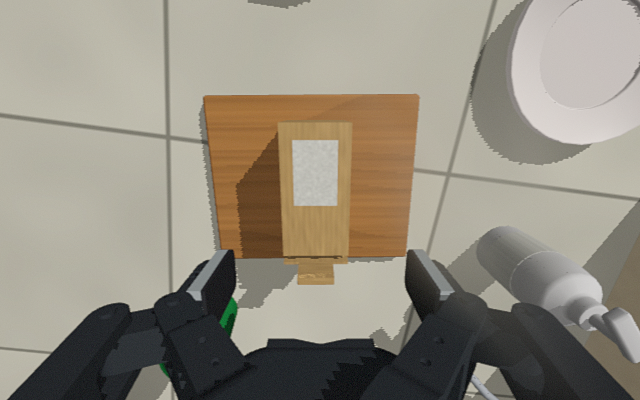

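Wrist view: the carton stands straight on the board. Its top face spans (279,122)–(352,122) to (283,257)–(350,257), and the tab is at (317,273).

```bash
python3 - <<'E'
from h import *
w=ray('wrist',[[279,122],[352,122],[283,257],[350,257]],.096)
n=w[:2].mean(0);f=w[2:].mean(0);d=n-f
print(n,f,np.degrees(np.arctan2(d[1],d[0])),np.linalg.norm(d),(n+f)/2)
print('tab top',ray('wrist',[[298,283],[335,283]],.122))
b=ray('wrist',[[205,95],[419,95],[221,258],[407,258]],.018);print('board',np.round(b,3),b.mean(0))
s=env.sense();print(s['tcp_pos'],s['tool_rot'],s['joint_positions'])
E
```

```text
[0.4968251  0.08977008 0.096     ] [ 0.51403761 -0.03665087  0.096     ] 97.75328214859793 0.12758733389685256 [0.50543135 0.0265596  0.096     ]
tab top [[ 0.49916925 -0.05094981  0.122     ]
 [ 0.5323446  -0.04665913  0.122     ]]
board [[ 0.375  0.099  0.018]
 [ 0.604  0.13   0.018]
 [ 0.398 -0.095  0.018]
 [ 0.634 -0.064  0.018]] [0.50268929 0.01746124 0.018     ]
[0.50902196 0.02493506 0.28128456] [0.00212315 0.65854633 0.75253549 0.00160214] [-7.79677707e-02  8.29628368e-02 -3.09099692e-01  1.17341424e+00
  2.93664418e-05  1.35980937e+00]
```

Scaled: -0.041 m is -0.656, 0.03 m is 0.48.

Emit:
{"fn": "jog_arm", "kwargs": {"increments": [-0.656,0,0.32,0,0,0,0,0,0.32,0,0,0,0,0,0,0,0,0,0,0,0,0,0,0,0,0,0,0,0,0,0,0,0,0,0,0,0,0,0.48,0,0,0,0,0,0.448,0,0,0,0,0,0,0,0,0], "finger_gap": 0, "force": 20}}

```text
clock: 6.95
tcp_pos: [0.5113, -0.0152, 0.1792]
tool_rot: [-0.002, 0.658, 0.753, -0.001]
contact_force: [-0.3, 0.7, -0.3]
finger_gap: 0.0
gripper_force: 0.0
```

Emit:
{"fn": "jog_arm", "kwargs": {"increments": [-0.08,0,-0.008,0,0,0,-0.08,0,-0.008,0,0,0,-0.136,0,0.008,0,0,0,-0.144,0,0.016,0,0,0,-0.136,0,0.032,0,0,0,-0.136,0,0.048,0,0,0,-0.128,0,0.064,0,0,0,-0.12,0,0.0688,0,0,0,0,0,0,0,0,0]}}

```text
clock: 8.07
tcp_pos: [0.5206, -0.0755, 0.1664]
tool_rot: [-0.001, 0.659, 0.752, -0.0]
contact_force: [-0.4, 1.0, -0.6]
finger_gap: 0.0002
gripper_force: 0.0
```

```bash
python3 - <<'E'
from h import *
a=env.capture('scene');b=env.capture('side')
cv2.imwrite('pics/s2.png',np.hstack([cv2.resize(a[130:230,250:370],(400,333),interpolation=2),cv2.resize(b[190:290,270:390],(400,333),interpolation=2)])[:,:,::-1])
E
```

```text
(no output)
```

View pics/s2.png

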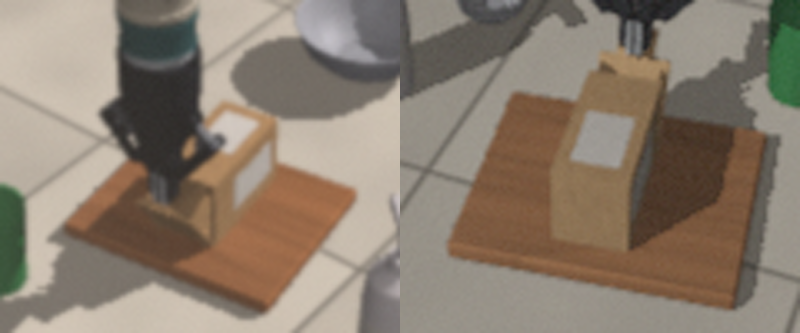

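The spout is following the fingers and is about half open, and the carton has not moved. I'll carry on along the arc.

Scaled: -0.007 m is -0.112, -0.0068 m is -0.1088.

Emit:
{"fn": "jog_arm", "kwargs": {"increments": [-0.112,0,0.0848,0,0,0,-0.1088,0,0.0912,0,0,0,-0.0928,0,0.104,0,0,0,-0.0848,0,0.112,0,0,0,-0.04,0,0.064,0,0,0,-0.016,0,0.032,0,0,0,0,0,0,0,0,0]}}

```text
clock: 9.05
tcp_pos: [0.5247, -0.1032, 0.1367]
tool_rot: [-0.0, 0.659, 0.753, -0.0]
contact_force: [0.3, -0.8, 3.1]
finger_gap: 0.0003
gripper_force: 1.2
```

```bash
python3 - <<'E'
from h import *
a=env.capture('scene');b=env.capture('side')
cv2.imwrite('pics/s3.png',np.hstack([cv2.resize(a[130:230,250:370],(400,333),interpolation=2),cv2.resize(b[190:290,270:390],(400,333),interpolation=2)])[:,:,::-1])
E
```

```text
(no output)
```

View pics/s3.png

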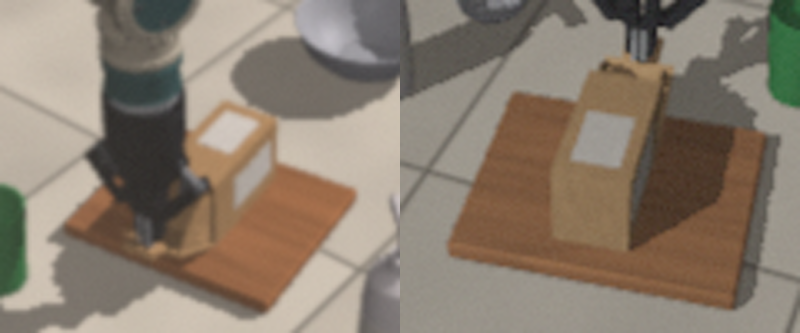

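The spout is out against its stop, with 3 N felt at the end. Next I'll retract, half-turn the tool so joint 6 has range for the pour, and look.

Scaled: -0.05 m is -0.8, 0.0494 m is 0.7904, -0.18 rad / 4 = -0.045.

Emit:
{"fn": "jog_arm", "kwargs": {"increments": [0,0,-0.32,0,0,0,0,0,-0.8,0,0,0,0,0,-0.8,0,0,0,0.48,0,-0.48,0,0,0,0.8,0,0,0,0,0,0.7904,0,0,0,0,-0.045,0,0,0,0,0,-0.045,0,0,0,0,0,-0.045,0,0,0,0,0,-0.045,0,0,0,0,0,-0.045,0,0,0,0,0,-0.045,0,0,0,0,0,-0.045], "finger_gap": 0}}

```text
clock: 10.65
tcp_pos: [0.5073, 0.0252, 0.2865]
tool_rot: [-0.0, 0.086, 0.996, 0.0]
contact_force: [-1.1, 0.2, -0.4]
finger_gap: -0.0003
gripper_force: 0.0
```

Emit:
{"fn": "jog_arm", "kwargs": {"increments": [0,0,0,0,0,-0.045,0,0,0,0,0,-0.045,0,0,0,0,0,-0.045,0,0,0,0,0,-0.045,0,0,0,0,0,-0.045,0,0,0,0,0,-0.045,0,0,0,0,0,-0.045,0,0,0,0,0,-0.045,0,0,0,0,0,-0.045,0,0,0,0,0,-0.02,0,0,0,0,0,0], "finger_gap": 0.085, "force": 50}}

```text
clock: 12.02
tcp_pos: [0.5074, 0.0252, 0.2865]
tool_rot: [-0.0, -0.689, 0.724, 0.0]
contact_force: [0.0, -0.7, -0.6]
finger_gap: 0.085
gripper_force: 0.0
```

```bash
python3 - <<'E'
from h import *
cv2.imwrite('pics/w4.png',env.capture('wrist')[:,:,::-1])
E
```

```text
(no output)
```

View pics/w4.png

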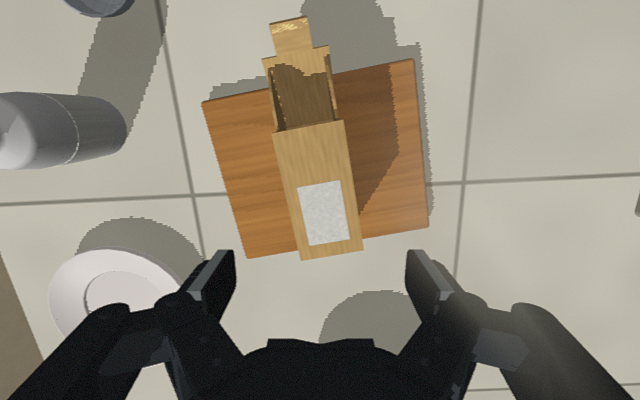

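Wrist view: the spout is out and the chute is open, with the tab's top edge at (270,23)–(308,16). The carton's top face corners are (273,132), (343,121), (363,249) and (301,260). The tool is 0.18 rad short of the half turn.

```bash
python3 - <<'E'
from h import *
w=ray('wrist',[[273,132],[343,121],[301,260],[363,249]],.096)
f=w[:2].mean(0);n=w[2:].mean(0);d=n-f;c=(n+f)/2
print(f,n,np.degrees(np.arctan2(d[1],d[0])),np.linalg.norm(d),c)
u=d[:2]/np.linalg.norm(d[:2])
for a in(.8,.9,1.0,1.05):
    X=np.r_[c[:2]-u*(.0635+.108*np.sin(a)),.018+.003+.108*np.cos(a)];print(a,proj('wrist',X))
E
```

```text
[ 0.51434856 -0.03607548  0.096     ] [0.49826707 0.08862329 0.096     ] 97.34845810252905 0.12573144817173426 [0.50630782 0.0262739  0.096     ]
0.8 [[289.11201994  26.86040719]]
0.9 [[288.30549672  19.91028739]]
1.0 [[287.83534727  14.68538934]]
1.05 [[287.72132898  12.71154043]]
```

```bash
python3 - <<'E'
from h import *
im=cv2.imread('pics/w4.png');h=cv2.cvtColor(im,cv2.COLOR_BGR2HSV)
for y in range(8,34): print(y,im[y,289],im[y,280],end=' | ')
print()
f=np.array([.51434856,-.03607548]);u=np.array([-.1279,.9918]);c=f+.065*u;v=np.array([-u[1],u[0]])
for a in(.8,.9,1.0,1.05):
    print(a)
    for r,o in((.108,.0015),(.108,-.0065),(.082,.0015),(.075,.0015)):
        s=-(.0635+r*np.sin(a))+o*np.cos(a)
        z=.021+r*np.cos(a)+o*np.sin(a)
        print('  ',r,o,np.round(proj('wrist',[np.r_[c+u*s+v*k,z] for k in(-.017,0,.017,.032,-.032)]),1).tolist())
E
```

```text
8 [174 187 190] [174 187 190] | 9 [173 187 191] [172 187 189] | 10 [172 187 191] [174 188 191] | 11 [175 188 191] [174 188 190] | 12 [174 188 191] [173 186 189] | 13 [173 186 190] [172 185 189] | 14 [176 188 192] [174 187 191] | 15 [175 187 191] [173 187 190] | 16 [173 187 190] [173 187 191] | 17 [178 190 193] [174 188 191] | 18 [162 177 180] [175 189 192] | 19 [ 68  91 108] [176 190 193] | 20 [ 54  87 112] [144 161 168] | 21 [ 98 152 184] [ 59  84 103] | 22 [106 161 193] [ 52  89 113] | 23 [115 173 203] [102 156 186] | 24 [116 173 201] [119 178 205] | 25 [129 186 213] [114 170 200] | 26 [139 202 224] [117 176 204] | 27 [144 205 229] [100 154 185] | 28 [139 200 226] [132 192 215] | 29 [121 178 208] [115 172 201] | 30 [111 167 199] [111 164 195] | 31 [102 151 181] [117 175 205] | 32 [ 97 150 182] [107 161 191] | 33 [ 99 153 185] [ 98 150 180] | 
0.8
   0.108 0.0015 [[268.9, 35.2], [289.8, 30.9], [310.9, 26.6], [329.6, 22.8], [250.6, 38.9]]
   0.108 -0.0065 [[268.6, 29.4], [289.1, 25.2], [309.8, 20.9], [328.2, 17.1], [250.6, 33.1]]
   0.082 0.0015 [[277.3, 63.9], [296.3, 60.1], [315.5,
[... 545 characters left out ...]
, 18.2], [308.4, 14.0], [326.2, 10.4], [251.2, 25.9]]
   0.108 -0.0065 [[268.8, 18.9], [288.2, 14.9], [307.7, 10.9], [325.1, 7.2], [251.7, 22.5]]
   0.082 0.0015 [[276.7, 53.8], [295.1, 50.1], [313.6, 46.4], [330.0, 43.1], [260.6, 57.0]]
   0.075 0.0015 [[278.7, 61.5], [296.7, 57.9], [314.9, 54.3], [331.0, 51.0], [262.9, 64.6]]
1.05
   0.108 0.0015 [[268.7, 20.1], [288.3, 16.0], [308.0, 12.0], [325.5, 8.3], [251.6, 23.6]]
   0.108 -0.0065 [[269.0, 17.4], [288.1, 13.4], [307.4, 9.4], [324.5, 5.8], [252.3, 20.9]]
   0.082 0.0015 [[276.7, 51.9], [294.9, 48.2], [313.2, 44.5], [329.5, 41.3], [260.8, 55.1]]
   0.075 0.0015 [[278.7, 59.7], [296.6, 56.1], [314.5, 52.5], [330.5, 49.4], [263.1, 62.8]]
```

The flap shoulder pixels match 1.05 rad, so the spout is fully out. I'll finish the turn, regrasp and lift.

Scaled: 0.05 m is 0.8, 0.04 m is 0.64, -0.18 rad / 4 = -0.045.

Emit:
{"fn": "jog_arm", "kwargs": {"increments": [0,0,0,0,0,-0.045,0,0,0.8,0,0,0,0,0,0.8,0,0,0,0,0,0.64,0,0,0,0,0,0.432,0,0,0,0,0,0,0,0,0], "finger_gap": 0.085, "force": 60}}

```text
clock: 12.82
tcp_pos: [0.5054, 0.0252, 0.1174]
tool_rot: [0.002, 0.752, -0.659, -0.002]
contact_force: [-1.0, -0.1, -0.0]
finger_gap: 0.0851
gripper_force: 0.0
```

Emit:
{"fn": "jog_arm", "kwargs": {"increments": [0,0,0,0,0,0,0,0,0,0,0,0,0,0,0,0,0,0,0,0,0,0,0,0,0,0,0,0,0,0,0,0,-0.16,0,0,0,0,0,-0.48,0,0,0,0,0,-0.8,0,0,0,0,0,0,0,0,0], "finger_gap": 0.03, "force": 60}}

```text
clock: 13.95
tcp_pos: [0.5103, 0.0249, 0.2138]
tool_rot: [-0.003, 0.752, -0.659, 0.003]
contact_force: [0.4, -0.4, -2.4]
finger_gap: 0.0632
gripper_force: 67.2
```

Scaled: -0.05 m is -0.8, -0.045 m is -0.72.

Emit:
{"fn": "jog_arm", "kwargs": {"increments": [-0.48,-0.192,0,0,0,0,-0.72,-0.288,0,0,0,0,-0.8,-0.32,0,0,0,0,-0.8,-0.32,0,0,0,0,-0.8,-0.32,0,0,0,0,-0.8,-0.32,0,0,0,0,-0.8,-0.32,0,0,0,0,-0.72,-0.288,0,0,0,0,-0.48,-0.192,0,0,0,0,-0.192,-0.08,0,0,0,0]}}

```text
clock: 15.2
tcp_pos: [0.6162, 0.4564, 0.2069]
tool_rot: [0.002, 0.753, -0.658, -0.001]
contact_force: [0.5, -0.6, -3.6]
finger_gap: 0.0638
gripper_force: 67.2
```

Emit:
{"fn": "jog_arm", "kwargs": {"increments": [0,0,0,0,0,0.0325,0,0,0,0,0,0.0425,0,0,0,0,0,0.045,0,0,0,0,0,0.045,0,0,0,0,0,0.0425,0,0,0,0,0,0.035,0,0,0,0,0,0.024,0,0,0.32,0,0,0,0,0,0,0,0,0]}}

```text
clock: 16.32
tcp_pos: [0.6151, 0.4532, 0.1851]
tool_rot: [-0.004, -0.313, 0.95, -0.001]
contact_force: [-0.1, 0.4, -3.8]
finger_gap: 0.0636
gripper_force: 67.2
```

```bash
python3 - <<'E'
from h import *
print(env.sense()['joint_positions'])
b=env.capture('side');a=env.capture('scene')
cv2.imwrite('pics/p1.png',np.hstack([cv2.resize(a[60:240,240:460],(400,327)),cv2.resize(b[200:400,180:400],(400,364))[:327]])[:,:,::-1])
x0,y0,x1,y1=240,295,350,395
bb=b[y0:y1,x0:x1].astype(int)
E
```

```text
[ 5.50573899e-01  5.94399511e-01  1.93536574e-01  1.17785198e+00
 -1.66635024e-04 -8.64290206e-02]
```

View pics/p1.png

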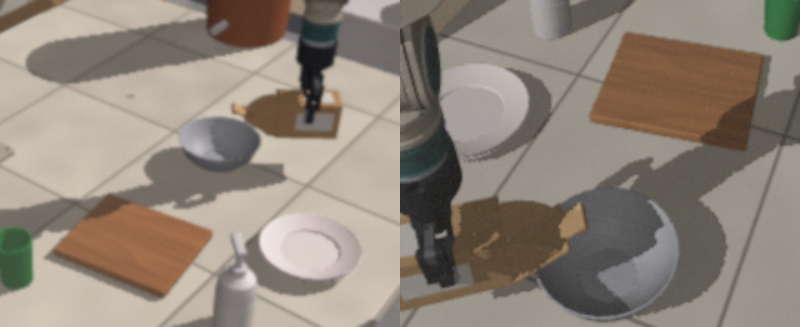

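The spout tab reaches over the near part of the bowl, at crop (575,222) in the side half. I'll check its position numerically while lowering.

Units first: shifts go in shares of 62.5 mm and turns go in shares of 4 rad. So 0.01 m is 0.16.

```bash
python3 - <<'E'
from h import *
print(ray('side',[[180+175*.55,200+222*.55]],.145))
b=env.capture('side');x0,y0,x1,y1=230,295,350,395
bb=b[y0:y1,x0:x1].astype(int)
m=((bb[...,2]-bb[...,0])>-4).astype('u1')*255
m=cv2.morphologyEx(m,cv2.MORPH_OPEN,np.ones((3,3)))
c=max(cv2.findContours(m,0,2)[0],key=cv2.contourArea);w=ray('side',c[:,0]+[x0,y0],.062)[:,:2];print(w.min(0),w.max(0))
E
```

```text
[[0.49345977 0.38000164 0.145     ]]
[0.38807107 0.26280968] [0.53973783 0.43706647]
```

Emit:
{"fn": "jog_arm", "kwargs": {"increments": [0,0,0.16,0,0,0,0,0,0.16,0,0,0,0,0,0,0,0,0]}}

```text
clock: 16.85
tcp_pos: [0.6162, 0.4546, 0.1677]
tool_rot: [-0.002, -0.313, 0.95, -0.0]
contact_force: [0.3, -0.6, -3.2]
finger_gap: 0.0635
gripper_force: 67.2
```

Scaled: -0.0252 m is -0.4032, 0.009 m is 0.144, -0.165 rad / 4 = -0.0413.

Emit:
{"fn": "jog_arm", "kwargs": {"increments": [0.144,-0.08,-0.4032,0,-0.0413,0,0.144,0,-0.4032,0,-0.0413,0,0.144,0,-0.4032,0,-0.0413,0]}}

```text
clock: 17.23
tcp_pos: [0.5893, 0.4281, 0.2411]
tool_rot: [0.236, -0.303, 0.92, 0.077]
contact_force: [0.3, 0.3, -2.8]
finger_gap: 0.0632
gripper_force: 67.2
```

```bash
python3 -c "
from station import env
print(env.sense()['joint_positions'])"
```

```text
[ 0.52335475  0.26126242 -0.27222303  0.53799272  0.05383008 -0.09919094]
```

Scaled: -0.0252 m is -0.4032, -0.0212 m is -0.3392, -0.165 rad / 4 = -0.0413.

Emit:
{"fn": "jog_arm", "kwargs": {"increments": [0.144,0,-0.4032,0,-0.0413,0,0.24,0,-0.2752,0,-0.0413,0,0.256,0,-0.2912,0,-0.0413,0,0.272,0,-0.3152,0,-0.0413,0,0.288,0,-0.3392,0,-0.0413,0,0,0,0,0,0,0,0,0,0,0,0,0,0,0,0,0,0,0,0,0,0,0,0,0]}}

```text
clock: 18.35
tcp_pos: [0.5054, 0.3654, 0.2535]
tool_rot: [0.559, -0.253, 0.768, 0.184]
contact_force: [-0.7, 0.1, -2.5]
finger_gap: 0.0632
gripper_force: 67.7
```

```bash
python3 - <<'E'
from h import *
print(env.sense()['joint_positions'])
a=env.capture('scene');b=env.capture('side')
p=np.hstack([cv2.resize(a[50:210,280:460],(400,355),interpolation=2),cv2.resize(b[240:400,200:380],(400,355),interpolation=2)])[:,:,::-1]
cv2.imwrite('pics/p2.png',p)
# brown saturated blobs within bowl region, side view
h=cv2.cvtColor(b,cv2.COLOR_RGB2HSV)[300:390,245:345]
m=((h[...,0]<20)&(h[...,1]>80)).astype('u1')
n,l,s,c=cv2.connectedComponentsWithStats(m);print([(s[i,4],(c[i]+[245,300]).round()) for i in range(1,n) if s[i,4]>8])
E
```

```text
[ 0.46525169  0.1161734  -0.94942474 -0.7496299   0.16221318 -0.05255276]
[(np.int32(717), array([259., 324.])), (np.int32(386), array([288., 351.]))]
```

Scaled: -0.006 m is -0.096, -0.1 rad / 4 = -0.025.

Emit:
{"fn": "jog_arm", "kwargs": {"increments": [0,0,0,0,-0.025,0,-0.096,0,0,0,0,0,0.096,0,0,0,0,0,-0.096,0,0,0,0,0,0.096,0,0,0,0,0,0,0,0,0,0,0,0,0,0,0,0,0,0,0,0,0,0,0]}}

```text
clock: 19.45
tcp_pos: [0.5039, 0.3645, 0.2513]
tool_rot: [0.596, -0.243, 0.74, 0.196]
contact_force: [0.4, 0.3, -2.4]
finger_gap: 0.0634
gripper_force: 67.7
```

```bash
python3 - <<'E'
from h import *
print(env.sense()['joint_positions'])
b=env.capture('side');a=env.capture('scene')
h=cv2.cvtColor(b,cv2.COLOR_RGB2HSV)[300:390,245:345]
m=((h[...,0]<20)&(h[...,1]>80)).astype('u1')
n,l,s,c=cv2.connectedComponentsWithStats(m);print([(s[i],(c[i]+[245,300]).round()) for i in range(1,n) if s[i,4]>8])
cv2.imwrite('pics/p3.png',np.hstack([cv2.resize(a[50:210,280:460],(400,355),interpolation=2),cv2.resize(b[240:400,200:380],(400,355),interpolation=2)])[:,:,::-1])
E
```

```text
[ 0.46266589  0.19062323 -0.99069083 -0.96329576  0.16900312 -0.03645211]
[(array([  0,   8,  26,  33, 648], dtype=int32), array([257., 324.])), (array([ 32,  36,  20,  28, 302], dtype=int32), array([286., 349.])), (array([47, 54, 10, 11, 82], dtype=int32), array([297., 359.]))]
```

Scaled: -0.05 m is -0.8, -0.03 m is -0.48.

Emit:
{"fn": "jog_arm", "kwargs": {"increments": [-0.48,0,0,0,0,0,-0.8,0,0,0,0,0,-0.48,0,0,0,0,0,0,0,0,0,0,0]}}

```text
clock: 20.05
tcp_pos: [0.5241, 0.3791, 0.3641]
tool_rot: [0.599, -0.243, 0.737, 0.197]
contact_force: [-0.3, 0.0, -2.3]
finger_gap: 0.063
gripper_force: 67.7
```

```bash
python3 - <<'E'
from h import *
b=env.capture('side');a=env.capture('scene')
h=cv2.cvtColor(b,cv2.COLOR_RGB2HSV)[300:390,245:345]
m=((h[...,0]<20)&(h[...,1]>80)).astype('u1')
n,l,s,c=cv2.connectedComponentsWithStats(m);print([(s[i],(c[i]+[245,300]).round()) for i in range(1,n) if s[i,4]>8])
cv2.imwrite('pics/p4.png',np.vstack([np.hstack([cv2.resize(a[50:210,280:460],(400,355),interpolation=2),cv2.resize(b[240:400,200:380],(400,355),interpolation=2)])])[:,:,::-1])
E
```

```text
[(array([ 0,  0,  7,  8, 40], dtype=int32), array([248., 303.])), (array([ 32,  36,  20,  28, 284], dtype=int32), array([286., 349.])), (array([47, 54, 10, 11, 78], dtype=int32), array([296., 359.]))]
```

About 362 px of nut colour is in the bowl, and a single nut covers 78 px, so all five are there. I'll bring the carton upright and carry it back.

Scaled: 0.17 rad / 4 = 0.0425.

Emit:
{"fn": "jog_arm", "kwargs": {"increments": [0,0,0,0,0.03,0,0,0,0,0,0.04,0,0,0,0,0,0.0425,0,0,0,0,0,0.0425,0,0,0,0,0,0.0425,0,0,0,0,0,0.0425,0,0,0,0,0,0.0425,0,0,0,0,0,0.04,0,0,0,0,0,0.0325,0,0,0,0,0,0,0]}}

```text
clock: 21.4
tcp_pos: [0.5242, 0.3791, 0.3534]
tool_rot: [-0.03, -0.312, 0.949, -0.009]
contact_force: [-0.0, -0.1, -3.5]
finger_gap: 0.0633
gripper_force: 67.4
```

Emit:
{"fn": "jog_arm", "kwargs": {"increments": [0,0,0,0,0,-0.0325,0,0,0,0,0,-0.0425,0,0,0,0,0,-0.045,0,0,0,0,0,-0.045,0,0,0,0,0,-0.0425,0,0,0,0,0,-0.035,0,0,0,0,0,-0.024,0,0,0,0,0,0]}}

```text
clock: 22.4
tcp_pos: [0.5222, 0.378, 0.3572]
tool_rot: [0.028, 0.751, -0.66, -0.007]
contact_force: [-0.2, -0.6, -3.1]
finger_gap: 0.0634
gripper_force: 67.3
```

```bash
python3 - <<'E'
from station import env
import numpy as np
from scipy.spatial.transform import Rotation as Ro
s=env.sense();q=np.array(s['tool_rot']);R=Ro.from_quat(q[[1,2,3,0]]).as_matrix()
print(s['tcp_pos'],R.round(4).tolist(),R.T@(np.array([.507,.025,.21])-s['tcp_pos']))
E
```

```text
[0.5222283  0.37797277 0.3572029 ] [[0.1298, -0.9904, -0.0478], [-0.9912, -0.1282, -0.0339], [0.0274, 0.0517, -0.9983]] [0.34384237 0.05272874 0.15963232]
```

Scaled: 0.05 m is 0.8, 0.025 m is 0.4, 0.052 rad / 4 = 0.013.

Emit:
{"fn": "jog_arm", "kwargs": {"increments": [0,0,0,0.013,-0.0068,0,0.48,0.08,0,0,0,0,0.8,0.144,0,0,0,0,0.8,0.144,0,0,0,0,0.8,0.144,0.32,0,0,0,0.8,0.144,0.4,0,0,0,0.8,0.144,0.48,0,0,0,0.72,0.128,0.48,0,0,0,0.3648,0.048,0.4,0,0,0,0,0,0.272,0,0,0,0,0,0,0,0,0,0,0,0,0,0,0]}}

```text
clock: 23.9
tcp_pos: [0.5084, 0.0264, 0.2126]
tool_rot: [-0.001, 0.752, -0.659, 0.001]
contact_force: [-0.1, -0.4, -2.0]
finger_gap: 0.0636
gripper_force: 67.4
```

```bash
cat > st.py <<'E'
from station import env
import numpy as np
from scipy.spatial.transform import Rotation as Ro
P=[];Q=[]
for i in range(3):
    s=env.sense();P.append(s['tcp_pos']);Q.append(np.array(s['tool_rot'])[[1,2,3,0]])
    env.capture('side')
R=Ro.from_quat(Q).mean().as_matrix();p=np.mean(P,0)
print(np.round(P,4).tolist(),R.round(4).tolist(),R.T@(np.array([.507,.025,.119])-p))
E
python3 st.py
```

```text
[[0.5084, 0.0264, 0.2126], [0.5088, 0.0264, 0.2129], [0.5089, 0.0264, 0.2131]] [[0.1314, -0.9913, 0.0028], [-0.9913, -0.1314, -0.0005], [0.0008, -0.0027, -1.0]] [0.00108919 0.00211241 0.09384413]
```

Scaled: 0.04 m is 0.64, 0.03 m is 0.48.

Emit:
{"fn": "jog_arm", "kwargs": {"increments": [0.016,0.032,0.64,0,0,0,0,0,0.48,0,0,0,0,0,0.192,0,0,0,0,0,0.064,0,0,0,0,0,0,0,0,0]}}

```text
clock: 24.68
tcp_pos: [0.5071, 0.0243, 0.1267]
tool_rot: [-0.0, 0.752, -0.659, 0.001]
contact_force: [1.0, -0.1, -3.6]
finger_gap: 0.0637
gripper_force: 67.4
```

Emit:
{"fn": "jog_arm", "kwargs": {"increments": [0,0,0.048,0,0,0,0,0,0.032,0,0,0,0,0,0,0,0,0]}}

```text
clock: 25.05
tcp_pos: [0.5066, 0.0242, 0.1212]
tool_rot: [-0.0, 0.752, -0.659, 0.001]
contact_force: [0.9, -0.3, -1.1]
finger_gap: 0.0635
gripper_force: 67.7
```

Scaled: 0.001 m is 0.016.

Emit:
{"fn": "jog_arm", "kwargs": {"increments": [0,0,0.016,0,0,0,0,0,0.016,0,0,0,0,0,0,0,0,0,0,0,0,0,0,0]}}

```text
clock: 25.55
tcp_pos: [0.5067, 0.0243, 0.1212]
tool_rot: [-0.0, 0.752, -0.659, 0.001]
contact_force: [-4.8, 0.2, 14.6]
finger_gap: 0.0635
gripper_force: 69.1
```

Emit:
{"fn": "jog_arm", "kwargs": {"increments": [0,0,0,0,0,0,0,0,0,0,0,0,0,0,0,0,0,0,0,0,0,0,0,0,0,0,-0.32,0,0,0,0,0,-0.64,0,0,0,0,0,-0.8,0,0,0,0,0,-0.8,0,0,0,0,0,-0.48,0,0,0,0,0,0,0,0,0,0,0,0,0,0,0], "finger_gap": 0.085}}

```text
clock: 26.92
tcp_pos: [0.5054, 0.0244, 0.3076]
tool_rot: [0.001, 0.752, -0.659, -0.0]
contact_force: [-0.4, 1.1, -0.2]
finger_gap: 0.0852
gripper_force: 0.0
```

```bash
python3 - <<'E'
from h import *
a=env.capture('scene');b=env.capture('side');w=env.capture('wrist')
r=lambda i:cv2.resize(i,(400,300),interpolation=2)
cv2.imwrite('pics/end.png',np.vstack([np.hstack([r(a[90:285,220:480]),r(b[170:380,200:480])]),np.hstack([r(w),r(b[310:385,245:345])])])[:,:,::-1])
E
```

```text
(no output)
```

View pics/end.png

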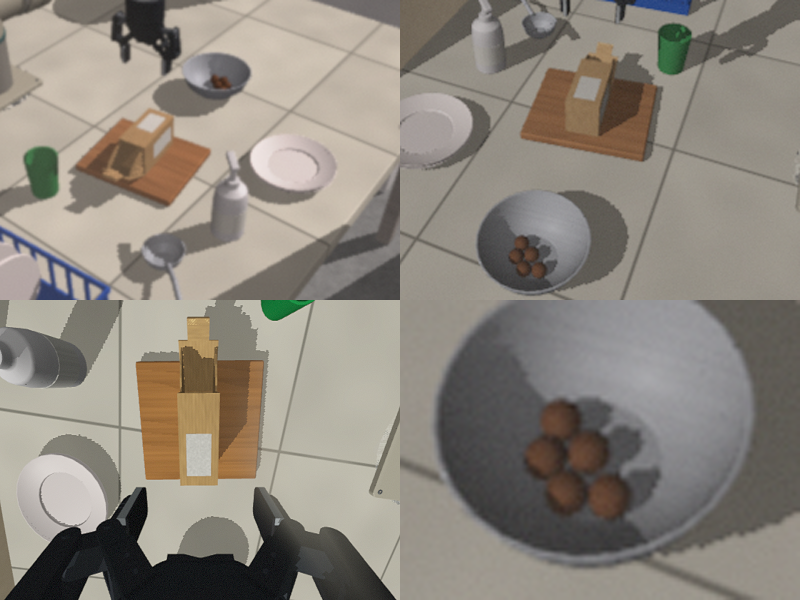

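The final picture shows five nuts in the bowl (bottom right, around (575,460)), the carton flat on the board with its spout out, the bystanders in place and the gripper clear.

```bash
python3 -c "
from station import env
print(env.job_done())"
```

```text
the job is handed in; nothing more can be done
None
```

The job is handed in after about 27 s of robot time: all five nuts are in the steel bowl, the carton stands flat on the cutting board with its spout out, and the cup, ladle, plates and soap bottle were not moved.

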